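# Zero the kitchen timer and hold it up to the webcam

## Task

While the kitchen timer stands on the worktop, turn its dial back (clockwise seen from above) fully to its zero stop. Then pick it up by the dial's knob and show it to the webcam: hold it still in the air and upright, centred in front of the lens at lens height, about 15 cm from the lens, with the dial's small white pointer, now at the zero of the scale, facing the lens. Finish while still holding it there; do not put it down or let go, and do not bump the webcam or disturb the tin, lemon, salt jar or mug.

Things in the scene. Friction and masses are not known exactly. Their poses are not given: they have to be found in the camera images.
- timer: Round kitchen timer, 73 mm wide, 56 mm high, 0.24-0.36 kg, rubber foot, loose. Origin: centre of its underside, z up. Lower half (z 0-26 mm): body; the upper half turns: a skirt of radius 34 mm (z 26-45) and on it a slightly tapered knob of radius 16 mm (z 45-56): grip it from above. The scale is round the body, its zero towards -x; the small white pointer on the skirt is over it at dial angle 0.
- timer_mid (a point): Middle of the timer: on its axis, 28 mm above its underside; axes as the timer's (z up, zero of the scale towards -x). This point goes in front of the lens, its -x pointing at the lens (against the -x of webcam_lens).
- timer_dial (a joint): Dial angle relative to the timer's body, rad: 0 = zero stop, grows anticlockwise seen from above, to 5.76. Starts between 0.5 and 1.3. It stays where left. Light friction (about 0.01 N m). If the grip lifts it even slightly while turning, or it is turned on past the stop, the whole timer comes round too: keep it pressed on the worktop with a few newtons.
- webcam_lens (a point): Centre of the front of the webcam's lens. The fixed black webcam (26x92x32 mm head, 206 mm high overall) is on a thin stem with a round foot of radius 45 mm under the head. The lens centre is 190 mm above the worktop and looks level along this frame's -x (roughly towards the robot); z is up. The foot's centre is 6 mm behind the lens.
- tin: Low round food tin, 76 mm diameter, 58 mm high, loose. A bystander: leave it. Origin: centre of its underside.
- lemon: Lemon, 71x53x51 mm, loose. A bystander: leave it. Origin: under its middle.
- salt_jar: Slim glass jar with a white cap, 43 mm diameter, 100 mm high, loose. A bystander: leave it. Origin: centre of its underside.
- mug: Mug, 88 mm diameter, 99 mm high, loose; 119 mm with the handle, which points to its own -y. A bystander: leave it. Origin: centre of its extents on the underside.
There are look-alikes about, which are no part of the job. There is more than one size of the timer; the one meant has the size given above.

How it is judged:
On the way:
1. the dial is at its zero stop (within 0.07 rad) while the timer still stands on the worktop (value of joint timer_dial below 0.07 rad and height (world z) of timer below 0.01 m and angle between timer's own z axis and vertical below 0.1 rad), for 0.2 s.
At the end, for the whole second after the job is handed in: Dial at zero (within 0.1 rad); fingers alone hold the timer still in the air, upright within 0.17 rad, its middle 115 to 185 mm in front of the lens and within 25 mm of the lens axis sideways and in height, the pointer facing the lens (lens within 50 mm of the direction of the scale's zero) (value of joint timer_dial below 0.1 rad and x of timer_mid in the frame of webcam_lens between -0.185 and -0.115 m and y of timer_mid in the frame of webcam_lens between -0.025 and 0.025 m and z of timer_mid in the frame of webcam_lens between -0.025 and 0.025 m and x of webcam_lens in the frame of timer_mid below -0.1 m and y of webcam_lens in the frame of timer_mid between -0.05 and 0.05 m and angle between timer's own z axis and vertical below 0.17 rad and linear speed of timer below 0.02 m/s and angular speed of timer below 0.15 rad/s and contact force between the fingers and timer above 0.5 N and height (world z) of timer above 0.12 m and contact force between timer and webcam below 0.2 N and contact force between timer and tin below 0.2 N and contact force between timer and lemon below 0.2 N and contact force between timer and salt_jar below 0.2 N and contact force between timer and mug below 0.2 N); the arm keeps its last pose, push and grip.
It fails at once if the webcam is bumped (over 3 N) (contact force between webcam and anything else above 3 N).
It fails at once if the tin is shifted by more than 30 mm or knocked over (distance of tin from where it was at the start of the episode above 0.03 m or angle between tin's own z axis and vertical above 0.5 rad).
It fails at once if the lemon is shifted by more than 30 mm or knocked over (distance of lemon from where it was at the start of the episode above 0.03 m).
It fails at once if the salt jar is shifted by more than 30 mm or knocked over (distance of salt_jar from where it was at the start of the episode above 0.03 m or angle between salt_jar's own z axis and vertical above 0.5 rad).
It fails at once if the mug is shifted by more than 30 mm or knocked over (distance of mug from where it was at the start of the episode above 0.03 m or angle between mug's own z axis and vertical above 0.5 rad).
It also fails if it takes over 64 s, if anything falls off the work surface, if the arm or the gripper's body presses on something with over 40 N, if the wrist force passes 120 N, or if a joint passes its speed limit or range.

## Robot

A 7-joint arm with a two-finger parallel gripper is mounted at the origin on a cart in front of the work surface, level with it; the furniture and walls round the work are solid. World frame = base frame: x ahead of the robot, y to its left, z up, the work surface at z = 0. Lengths are in m, angles in rad, forces in N, time in s.
With the tool pointing down it reaches from about 0.425 to 1.025 m from the base axis. Payload 9.4 kg.
Tool frame: the origin (TCP) lies between the finger pads; the fingertips stand 8 mm ahead of it and the grasp point (between the pads) lies 11 mm behind it; z points along the fingers, y is the line along which they close (so a half turn about z gives the same grasp; the last joint's range is limited). The gripper opens to 85 mm and grips with 20 to 120 N. Pads are 22 mm wide; open, the fingers measure 114 mm over their backs; the gripper's body (76 mm by 85 mm) begins 54 mm behind the grasp point. The pads swing forward as they close: fully open they stand 13 mm farther back than shut.
Start: joints at [-1.288, 0.599, -0.003, 1.599, 0.002, 0.943, -0.08], TCP at [0.255, 0.679, 0.239] pointing down, gripper open.
Joint ranges: [-2.57, 2.57], [-0.35, 1.97], [-1.29, 1.29], [0.11, 2.56], [-1.05, 4.19], [0.11, 1.86], [-2.63, 2.63]. Speed limits (rad/s): [2.22, 2.22, 3.01, 3.01, 3.14, 3.14, 3.14].

## Interface

Orientations are given as a 3x3 rotation matrix whose columns are the frame's x, y, z axes.
In Python, from plant import env gives the robot as it stands.
- The arm moves only by the shell command python3 -m pendant 'ROWS'. ROWS is a JSON object of lists of equal length, an entry for each row: "grip": the finger opening in cm, from 0 to 8.54; "xyz": the shift along the world's x, y, z in cm, a list of three; "angular": the turn, a rotation vector about the world's x, y, z in rad, a list of three. In form: {"grip": [grip, ...], "xyz": [[dx, dy, dz], ...], "angular": [[rx, ry, rz], ...]}. A call has exactly 8 rows; each row is the pose to reach, as a shift and turn from the pose commanded when the call began; what a row does not reach only later rows make up. A row lasts 1/8 s, in which the tool goes at most 62.5 mm and 10.7 degrees, less where a joint would pass 70% of its speed; a pose out of reach is approached as far as the arm can. A call with a gripper value outside its range is refused whole. The fingers move at their own pace and stop on an object; the grip force is fixed at half the most. Time passes only in rows, so rows that repeat a pose let the fingers close, or fill a call up. It gives the time, the measured TCP pose, the force, the opening and the grip force at its end, in the units of the state.
- env.read_state(): the state, without advancing time (a new reading comes with each control period).
- env.get_image(name): name is "side" or "top" or "wrist"; returns (picture, depth): 420x560x3 uint8, red, green, blue; 420x560 float32, m along the optical axis (not along the pixel's ray), 0 where there is no reading.
- env.calibration(name): a dict with "fx", "fy", "cx", "cy" (pixels), "origin" and "orientation" of the camera in the world; the wrist camera has in their place "hand_eye" (4x4, takes a point from camera to tool coordinates, whose origin is the TCP and whose axes are the flange's). Camera axes: x right, y down, z forward; pixel columns grow to the right and rows downward; lengths in m; the calibration is good to about 2 mm. A picture is of the moment at which its call begins: read the wrist's pose just before it. calibration takes no time and is no camera call.
- env.close_job(): hands the job in; it is judged then, once.
Trained networks look in the newest picture that a camera, given by its name, has taken for a name from the list of things; names that differ only in an ending like _2 or _b are one class to them, and where a whole thing is asked for, a point or a joint stands for the part that bears it (a point fixed in the world has none). Each returns a list of dicts, best first, with "p" (0 to 1); they miss things now and then, are a little off and sometimes report something else, mostly with a low value. They report only what shows in the picture. A call takes as long as a camera call. They do not tell look-alikes from the thing itself.
- env.look_for(label, camera): "centre" ([x, y, z] in m, in world coordinates, good to about 4 mm: the middle of the surface that is visible of it).
- env.landmark_of(label, camera): "centre" ([x, y, z] in m, in world coordinates, good to about 4 mm: a listed point, or the origin of a listed thing).
The state is a dict: "clock": time; "joints": joint angles; "qvel": joint speeds; "joint_torque": joint torques, N m; "ee_pos": TCP position; "orientation": TCP orientation; "contact_force": force on the tool from outside, world axes, zero at the start; "torque": the same for the moment, N m; "gripper_width": opening from 0.0 (shut) to 1.0 (fully open); "grip_force": force on a finger pad.
Only numpy, scipy, OpenCV 4.12 (cv2) and the standard library are available. Lean on these libraries where they do the work, as an engineer would, in place of code of your own. Each camera call takes 0.05 s, during which the arm holds its last target. There are 200 camera calls.

## Working session

There is one attempt and no reset: what is moved stays moved. The work goes in short steps, Python scripts to look and compute and a shell command to move; the robot and the scene stay as the last step left them, time stands still between calls to the robot, and variables do not carry over. Pictures are saved under pics/ and viewed, at most 10 in all, crops included, and the job is handed in when it is done.

```bash
mkdir -p pics; ls; cat > h.py <<'E'
import numpy as np, cv2
from plant import env
def cam(n):
    s=env.read_state(); im,d=env.get_image(n); c=env.calibration(n)
    if 'hand_eye' in c:
        H=np.array(c['hand_eye']); R=np.array(s['orientation']); 
        Rw=R@H[:3,:3]; t=np.array(s['ee_pos'])+R@H[:3,3]
    else: Rw=np.array(c['orientation']); t=np.array(c['origin'])
    return im,d,c,Rw,t
def world(d,c,R,t):
    v,u=np.indices(d.shape)
    p=np.stack([(u-c['cx'])/c['fx']*d,(v-c['cy'])/c['fy']*d,d],-1)
    P=p@R.T+t; P[d==0]=np.nan
    return P
def px(p,c,R,t):
    q=(np.array(p)-t)@R; return q[...,0]/q[...,2]*c['fx']+c['cx'], q[...,1]/q[...,2]*c['fy']+c['cy']
E
python3 - <<'E'
from h import *
print(env.read_state())
for n in ['top','side']:
    im,d,c,R,t=cam(n); cv2.imwrite(f'pics/{n}1.png',im[...,::-1]); print(n,c)
    for l in ['timer','timer_mid','webcam_lens','tin','lemon','salt_jar','mug']:
        print(l,[(round(r['p'],2),np.round(r['centre'],3),np.round(px(r['centre'],c,R,t))) for r in env.landmark_of(l,n)])
E
```

```text
pics
{'clock': 0.0, 'joints': array([-1.28766525,  0.60011881, -0.00252368,  1.60015359,  0.00181749,
        0.94287272, -0.07982295]), 'qvel': array([-2.48753120e-05, -1.10613645e-03,  1.61174766e-03, -1.64008583e-03,
       -1.60580290e-03, -1.40535130e-03, -1.68537282e-03]), 'joint_torque': array([-2.55979263e-03, -7.76436210e+01,  1.56429783e+00, -2.58035606e+01,
        1.23566357e-02,  8.77440849e-03,  9.15966098e-06]), 'ee_pos': array([0.25515146, 0.678123  , 0.23841332]), 'orientation': array([[-9.35966816e-01,  3.52088014e-01, -3.86174507e-04],
       [ 3.52088186e-01,  9.35965626e-01, -1.50201905e-03],
       [-1.67396840e-04, -1.54180747e-03, -9.99998797e-01]]), 'contact_force': array([-0.32886529, -0.48273815,  0.4816152 ]), 'torque': array([0.02618311, 0.00871752, 0.03568962]), 'grip_force': 0.0, 'gripper_width': 0.9989610198801125}
top {'fx': 539.0186090129686, 'fy': 539.0186090129686, 'cx': 276.0344603103217, 'cy': 216.8699104336353, 'origin': array([0.38508897, 0.09940685, 1.48618652]), 'orientation': array([[ 0.02917225, -0.99299973,  0.11445745],
       [-0.9994778
[... 1206 characters left out ...]
393,  0.183, -0.001]), array([341., 280.])), (0.69, array([0.447, 0.286, 0.001]), array([315., 312.]))]
timer_mid [(0.95, array([0.448, 0.291, 0.026]), array([315., 306.])), (0.85, array([0.585, 0.394, 0.039]), array([242., 336.]))]
webcam_lens [(0.56, array([0.608, 0.069, 0.195]), array([256., 178.]))]
tin [(0.82, array([ 0.412, -0.034, -0.002]), array([337., 220.]))]
lemon [(0.78, array([ 0.514, -0.093,  0.003]), array([302., 203.]))]
salt_jar [(0.58, array([ 0.41 , -0.032, -0.004]), array([338., 221.])), (0.56, array([ 0.629,  0.235, -0.001]), array([238., 287.]))]
mug [(0.63, array([ 0.406, -0.246, -0.   ]), array([342., 176.])), (0.59, array([0.446, 0.292, 0.027]), array([315., 306.]))]
```

```bash
python3 - <<'E'
from h import *
im,d,c,R,t=cam('top'); P=world(d,c,R,t)
for n,x,y in [('A',.448,.290),('B',.39,.182),('C',.586,.393),('cam',.612,.07)]:
    m=(np.hypot(P[...,0]-x,P[...,1]-y)<.07)&(P[...,2]>.008); Q=P[m]
    mt=m&(P[...,2]>np.nanpercentile(Q[:,2],97)-.015)
    print(n,np.round([np.nanpercentile(Q[:,2],97),*np.nanpercentile(Q[:,0],[1,99]),*np.nanpercentile(Q[:,1],[1,99])],4), 'area-eqdiam',2*np.sqrt(m.sum()*((1.45)/c['fx'])**2/np.pi))
sd=env.get_image('side')[0]
a=cv2.resize(im[170:310,130:330],(800,560),interpolation=cv2.INTER_CUBIC)
cv2.imwrite('pics/a.png',a[...,::-1])
E
```

```text
A [0.0567 0.4138 0.4808 0.2553 0.322 ] area-eqdiam 0.07221501705825839
B [0.041  0.3661 0.4161 0.1442 0.2062] area-eqdiam 0.05292441842881916
C [0.0781 0.5372 0.63   0.3428 0.4345] area-eqdiam 0.10049040109251814
cam [1.0883 0.5983 0.6469 0.0024 0.1278] area-eqdiam 0.4078778070060628
```

View pics/a.png

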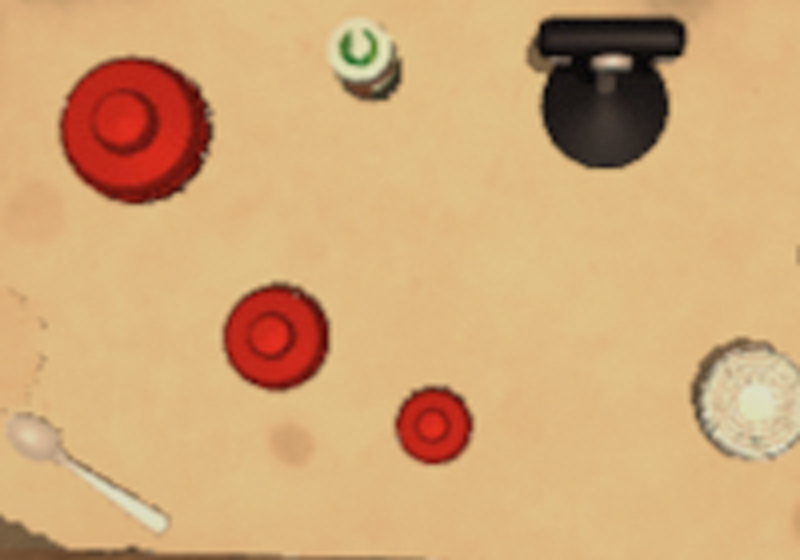

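View pics/side1.png

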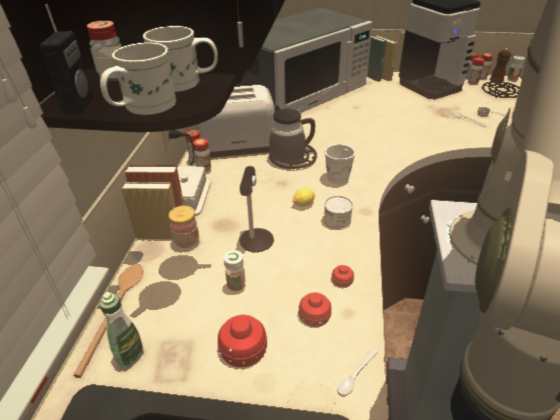

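```bash
python3 - <<'E'
from h import *
print(np.round(env.calibration('wrist')['hand_eye'],3), env.calibration('wrist')['fx'])
im,d,c,R,t=cam('top'); P=world(d,c,R,t)
m=(np.hypot(P[...,0]-.612,P[...,1]-.07)<.08)&(P[...,2]>.19)&(P[...,2]<.23); Q=P[m]
print(m.sum(),np.median(Q,0)); r=cv2.minAreaRect((Q[:,:2]*1000).astype(np.float32)); print(r)
w,v=np.linalg.eigh(np.cov(Q[:,:2].T)); print(v[:,1],np.sqrt(w*12))
im,d,c,R,t=cam('side'); P=world(d,c,R,t)
m=(np.hypot(P[...,0]-.612,P[...,1]-.07)<.08)&(P[...,2]>.17)&(P[...,2]<.23); Q=P[m]
print(m.sum(),np.median(Q,0)); r=cv2.minAreaRect((Q[:,:2]*1000).astype(np.float32)); print(r)
E
python3 -m pendant '{"grip":[8.5,8.5,8.5,8.5,8.5,8.5,8.5,8.5],"xyz":[[2.4,-4.8,0],[4.8,-9.6,0],[7.2,-14.4,0],[9.6,-19.2,0],[12,-24,0],[14.4,-28.8,0],[16.8,-33.6,0],[19.3,-38.8,0]],"angular":[[0,0,0],[0,0,0],[0,0,0],[0,0,0],[0,0,0],[0,0,0],[0,0,0],[0,0,0]]}'
python3 - <<'E'
from h import *
s=env.read_state(); print(s['joints'],s['ee_pos'])
im,d,c,R,t=cam('wrist'); print(px([.448,.290,.05],c,R,t)); cv2.imwrite('pics/w1.png',im[...,::-1])
for l in ['timer','timer_mid','timer_dial']:
  print(l,[(round(r['p'],2),np.round(r['centre'],4)) for r in env.landmark_of(l,'wrist')])
E
```

```text
[[ 0.001 -0.949 -0.314  0.08 ]
 [ 1.     0.001  0.     0.   ]
 [-0.    -0.314  0.949 -0.135]
 [ 0.     0.     0.     1.   ]] 320.1519470393908
413 [0.6245138  0.0718208  0.20311237]
((623.3241577148438, 71.62937927246094), (31.148799896240234, 87.39788818359375), 1.324514389038086)
[-0.03331054  0.99944505] [0.02755209 0.0845655 ]
364 [0.62415345 0.08877402 0.20229465]
((624.9938354492188, 75.95793151855469), (32.65571594238281, 89.04231262207031), 1.661988377571106)
clock: 2.0
ee_pos: [0.449, 0.2893, 0.2396]
orientation: [[-0.936, 0.352, 0.001], [0.352, 0.936, 0.001], [-0.0, 0.001, -1.0]]
contact_force: [1.5, -0.6, -0.1]
gripper_width: 0.995
grip_force: 0.0
[-0.68277434  0.37088858  0.00549425  2.03667223 -0.00299388  0.73309889
  0.5361506 ] [0.44898693 0.28932945 0.23955784]
(np.float64(278.81518612774966), np.float64(187.0623742127618))
timer [(0.69, array([0.4499, 0.2943, 0.001 ])), (0.62, array([ 0.3847,  0.1862, -0.0034]))]
timer_mid [(0.89, array([0.5854, 0.3887, 0.0439])), (0.88, array([0.4487, 0.2924, 0.0286])), (0.76, array([0.3913, 0.1801, 0.0226]))]Traceback (most recent call last):
  File "<stdin>", line 5, in <module>
ValueError: it knows: lemon, mug, salt_jar, timer, timer_mid, tin, webcam_lens
```

View pics/w1.png

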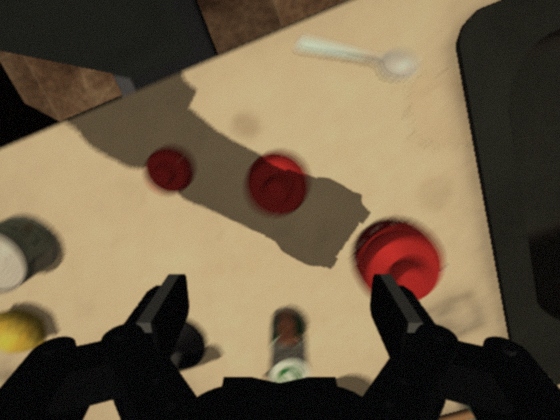

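```bash
python3 - <<'E'
from h import *
A=[.448,.291,.03]
out=[]
for n,h in [('side',28),('top',24),('wrist',45)]:
    im,d,c,R,t=cam(n); u,v=map(int,px(A,c,R,t))
    out.append(cv2.resize(im[max(v-h,0):v+h,u-h:u+h],(266,400),interpolation=cv2.INTER_CUBIC) if 0 else cv2.resize(im[v-h:v+h,u-h:u+h],(266,266),interpolation=cv2.INTER_CUBIC))
cv2.imwrite('pics/c1.png',np.hstack(out)[...,::-1])
E
```

```text
(no output)
```

View pics/c1.png

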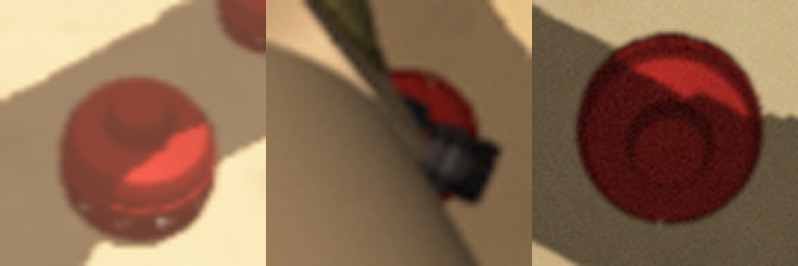

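```bash
python3 - <<'E'
from h import *
from scipy.optimize import least_squares
for n in ['wrist','side']:
    im,d,c,R,t=cam(n); P=world(d,c,R,t)
    m=np.hypot(P[...,0]-.448,P[...,1]-.290)<.05
    k=m&(P[...,2]>.052)&(P[...,2]<.065); Q=P[k]; print(n,k.sum(),Q.mean(0),cv2.minEnclosingCircle((Q[:,:2]*1000).astype(np.float32)))
    s=m&(P[...,2]>.041)&(P[...,2]<.065); Q=P[s]; print(s.sum(),cv2.minEnclosingCircle((Q[:,:2]*1000).astype(np.float32)),np.median(Q[:,2]))
    if n=='wrist':
        hs=cv2.cvtColor(im,cv2.COLOR_RGB2HSV).astype(int)
        ww=m&(P[...,2]>.015)&(np.hypot(P[...,0]-.448,P[...,1]-.290)<.040)
        sc=np.where(ww,im[...,1].astype(int)-im[...,0]//3,-999)
        for i in np.argsort(sc.ravel())[::-1][:14]:
            v,u=np.unravel_index(i,sc.shape); print(u,v,im[v,u],np.round(P[v,u],4),round(np.degrees(np.arctan2(P[v,u,1]-.290,P[v,u,0]-.448))))
E
```

```text
wrist 550 [0.44808478 0.29194584 0.0550309 ] ((448.7686462402344, 291.6292724609375), 14.138387680053711)
1071 ((448.1561279296875, 291.82769775390625), 24.496368408203125) 0.05229988295185245
310 174 [157 131  99] [0.4519 0.3277 0.0197] 84
335 377 [131 111  84] [0.4446 0.3097 0.3046] 100
304 162 [141 115  85] [0.4371 0.3259 0.0181] 107
270 151 [131 110  89] [0.4128 0.2946 0.0154] 173
309 173 [150 117  87] [0.4508 0.3271 0.0179] 86
303 161 [136 109  83] [0.4354 0.3252 0.0192] 110
181 374 [123 104  77] [0.4247 0.2742 0.3098] -146
190 387 [120 103  77] [0.4251 0.2778 0.3145] -152
186 381 [121 103  74] [0.4248 0.2763 0.3125] -149
183 377 [123 104  78] [0.425  0.2748 0.3106] -147
308 170 [149 112  83] [0.4469 0.3271 0.0193] 92
193 391 [117 101  72] [0.4255 0.2787 0.3156] -153
195 394 [119 101  76] [0.4264 0.2789 0.3158] -153
275 382 [94 93 76] [0.4393 0.2941 0.3057] 155
side 102 [0.44828672 0.29333483 0.05475306] ((447.2204284667969, 294.1640930175781), 14.89272403717041)
223 ((448.8999328613281, 292.7369079589844), 27.62328338623047) 0.05064031942934477
```

```bash

python3 -m pendant '{"grip":[8.5,8.5,8.5,8.5,6,5,5,5],"xyz":[[0,0.27,-4],[0,0.27,-9],[0,0.27,-13],[0,0.27,-16],[0,0.27,-17.5],[0,0.27,-18.2],[0,0.27,-18.4],[0,0.27,-18.4]],"angular":[[0,0,0],[0,0,0],[0,0,0],[0,0,0],[0,0,0],[0,0,0],[0,0,0],[0,0,0]]}'
```

```text
clock: 3.4
ee_pos: [0.4486, 0.2936, 0.056]
orientation: [[-0.936, 0.352, 0.001], [0.352, 0.936, 0.001], [-0.001, 0.001, -1.0]]
contact_force: [0.6, -0.6, 0.1]
gripper_width: 0.586
grip_force: 0.0
```

```bash

python3 -m pendant '{"grip":[3.5,2.5,1.5,1.5,1.5,1.5,1.5,1.5],"xyz":[[0,0,0],[0,0,0],[0,0,0],[0,0,0],[0,0,0],[0,0,0],[0,0,0],[0,0,0]],"angular":[[0,0,0],[0,0,0],[0,0,0],[0,0,0],[0,0,0],[0,0,0],[0,0,0],[0,0,0]]}'
```

```text
clock: 4.4
ee_pos: [0.4476, 0.2912, 0.0562]
orientation: [[-0.935, 0.353, -0.001], [0.353, 0.935, -0.002], [0.0, -0.003, -1.0]]
contact_force: [-2.2, -5.5, 12.6]
gripper_width: 0.277
grip_force: 56.7
```

```bash
python3 - <<'E'
from h import *
print(env.read_state()['gripper_width'],env.read_state()['contact_force'],env.read_state()['ee_pos'])
out=[]
for n,h in [('side',35),('wrist',70)]:
    im,d,c,R,t=cam(n); u,v=map(int,px([.448,.291,.05],c,R,t)); print(u,v)
    v=min(v,420-h)
    out.append(cv2.resize(im[v-h:v+h,u-h:u+h],(400,400),interpolation=cv2.INTER_CUBIC))
cv2.imwrite('pics/c2.png',np.hstack(out)[...,::-1])
E
```

```text
0.2767313904255796 [-2.18842418 -5.48428834 12.63085949] [0.44758406 0.29122074 0.05620738]
314 298
278 277
```

View pics/c2.png

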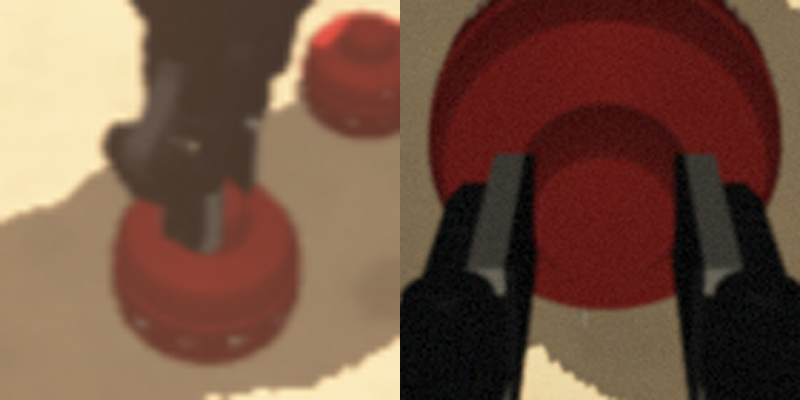

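```bash

python3 -m pendant '{"grip":[1.5,1.5,1.5,1.5,1.5,1.5,1.5,1.5],"xyz":[[0,0,0],[0,0,0],[0,0,0],[0,0,0],[0,0,0],[0,0,0],[0,0,0],[0,0,0]],"angular":[[0,0,-0.08],[0,0,-0.17],[0,0,-0.26],[0,0,-0.35],[0,0,-0.44],[0,0,-0.53],[0,0,-0.61],[0,0,-0.65]]}'
```

```text
clock: 5.5
ee_pos: [0.4476, 0.2915, 0.0562]
orientation: [[-0.529, 0.848, -0.001], [0.848, 0.529, -0.002], [-0.001, -0.002, -1.0]]
contact_force: [-2.0, -6.2, 12.7]
gripper_width: 0.279
grip_force: 56.7
```

```bash

python3 -m pendant '{"grip":[1.5,1.5,1.5,1.5,1.5,1.5,1.5,1.5],"xyz":[[0,0,0],[0,0,0],[0,0,0],[0,0,0],[0,0,0],[0,0,0],[0,0,0],[0,0,0]],"angular":[[0,0,-0.1],[0,0,-0.2],[0,0,-0.3],[0,0,-0.4],[0,0,-0.5],[0,0,-0.6],[0,0,-0.7],[0,0,-0.8]]}'
python3 - <<'E'
from h import *
s=env.read_state(); print(s['torque'],s['contact_force'],s['joints'])
out=[]
for n,h in [('side',35),('wrist',70)]:
    im,d,c,R,t=cam(n); u,v=map(int,px([.448,.291,.05],c,R,t)); v=min(v,420-h)
    out.append(cv2.resize(im[v-h:v+h,u-h:u+h],(400,400),interpolation=cv2.INTER_CUBIC))
cv2.imwrite('pics/c3.png',np.hstack(out)[...,::-1])
E
```

```text
clock: 6.5
ee_pos: [0.448, 0.2929, 0.0563]
orientation: [[0.24, 0.971, -0.0], [0.971, -0.24, 0.001], [0.001, -0.001, -1.0]]
contact_force: [-1.4, -2.2, 10.1]
gripper_width: 0.274
grip_force: 56.4
[-0.42412992  0.6249299   0.24622097] [-1.41326488 -2.15122623 10.10795395] [-0.89608744  0.68542781  0.31413126  2.18307032 -0.59936731  0.35545916
 -0.32209337]
```

View pics/c3.png

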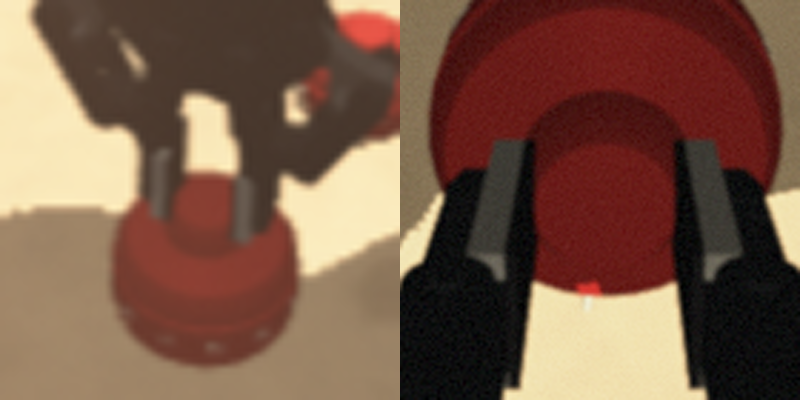

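```bash

python3 -m pendant '{"grip":[1.5,1.5,1.5,1.5,1.5,1.5,1.5,1.5],"xyz":[[0,0,0.3],[0,0,1],[0,0,2.5],[0,0,5],[0,0,8],[0,0,11],[0,0,13.5],[0,0,14.5]],"angular":[[0,0,0],[0,0,0],[0,0,0],[0,0,0],[0,0,0],[0,0,0],[0,0,0],[0,0,0]]}'
```

```text
clock: 7.6
ee_pos: [0.4485, 0.2935, 0.2022]
orientation: [[0.237, 0.972, 0.002], [0.972, -0.237, 0.002], [0.002, 0.001, -1.0]]
contact_force: [0.0, 2.1, -2.6]
gripper_width: 0.273
grip_force: 56.0
```

```bash

python3 -m pendant '{"grip":[1.5,1.5,1.5,1.5,1.5,1.5,1.5,1.5],"xyz":[[0,-0.5,1.5],[0.1,-1.5,1.7],[0.2,-3,1.7],[0.3,-4.5,1.7],[0.4,-6.5,1.7],[0.5,-8.5,1.7],[0.6,-10.5,1.7],[0.6,-11.5,1.7]],"angular":[[0,0,0.04],[0,0,0.1],[0,0,0.2],[0,0,0.3],[0,0,0.4],[0,0,0.5],[0,0,0.6],[0,0,0.7]]}'
```

```text
clock: 8.6
ee_pos: [0.454, 0.1764, 0.2173]
orientation: [[-0.448, 0.894, -0.001], [0.894, 0.448, -0.001], [-0.001, -0.001, -1.0]]
contact_force: [-0.5, 0.8, -2.4]
gripper_width: 0.278
grip_force: 56.0
```

```bash

python3 -m pendant '{"grip":[1.5,1.5,1.5,1.5,1.5,1.5,1.5,1.5],"xyz":[[0,-1,0],[0.1,-2.5,0],[0.2,-4,0],[0.3,-6,0],[0.4,-8,0],[0.5,-9.5,0],[0.5,-10.5,0],[0.5,-11.2,0]],"angular":[[0,0,0.1],[0,0,0.2],[0,0,0.3],[0,0,0.4],[0,0,0.5],[0,0,0.6],[0,0,0.7],[0,0,0.75]]}'
python3 - <<'E'
from h import *
s=env.read_state(); print(s['torque'],s['contact_force'],s['joints'])
out=[]
for n,h in [('side',50),('wrist',70)]:
    im,d,c,R,t=cam(n); u,v=map(int,px(np.array(s['ee_pos'])-[0,0,.02],c,R,t)); v=min(v,420-h)
    out.append(cv2.resize(im[v-h:v+h,u-h:u+h],(400,400),interpolation=cv2.INTER_CUBIC))
    print(n,[(round(r['p'],2),np.round(r['centre'],4)) for l in ('timer_mid','webcam_lens') for r in env.landmark_of(l,n)])
cv2.imwrite('pics/c4.png',np.hstack(out)[...,::-1])
E
```

```text
clock: 9.6
ee_pos: [0.4589, 0.065, 0.2173]
orientation: [[-0.937, 0.349, -0.001], [0.349, 0.937, -0.001], [0.0, -0.001, -1.0]]
contact_force: [-0.1, 0.4, -2.1]
gripper_width: 0.273
grip_force: 55.9
[-0.04743563 -0.00338756 -0.01784164] [-0.13076119  0.40371692 -2.13151605] [-0.39903088  0.32517269  0.1759407   2.21199322 -0.09656453  0.61213733
  1.06083627]
side [(0.89, array([0.5857, 0.3912, 0.0387])), (0.82, array([0.39  , 0.1849, 0.0201])), (0.65, array([0.4567, 0.0671, 0.1885])), (0.76, array([0.6075, 0.072 , 0.1968]))]
wrist [(0.76, array([0.3853, 0.1817, 0.0242])), (0.7, array([0.4585, 0.0645, 0.1887]))]
```

View pics/c4.png

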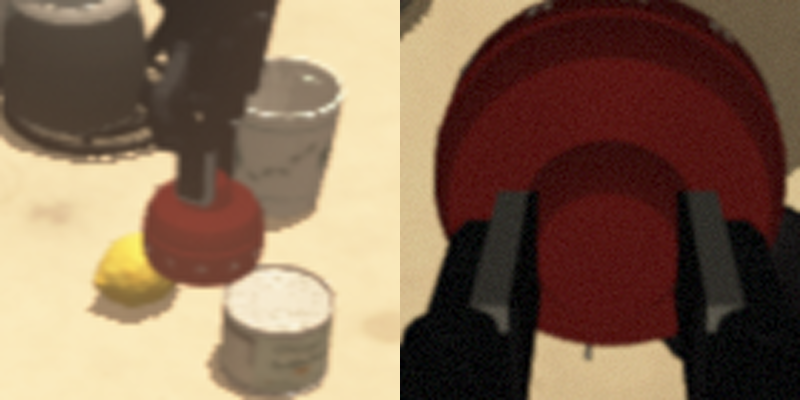

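```bash

python3 -m pendant '{"grip":[1.5,1.5,1.5,1.5,1.5,1.5,1.5,1.5],"xyz":[[0,0.1,0.1],[0,0.1,0.1],[0,0.1,0.1],[0,0.1,0.1],[0,0.1,0.1],[0,0.1,0.1],[0,0.1,0.1],[0,0.1,0.1]],"angular":[[0,0,0.04],[0,0,0.12],[0,0,0.2],[0,0,0.3],[0,0,0.38],[0,0,0.45],[0,0,0.48],[0,0,0.49]]}'
python3 -m pendant '{"grip":[1.5,1.5,1.5,1.5,1.5,1.5,1.5,1.5],"xyz":[[0,0,0],[0,0,0],[0,0,0],[0,0,0],[0,0,0],[0,0,0],[0,0,0],[0,0,0]],"angular":[[0,0,0],[0,0,0],[0,0,0],[0,0,0],[0,0,0],[0,0,0],[0,0,0],[0,0,0]]}'
python3 - <<'E'
from h import *
s=env.read_state()
out=[]
for n,h in [('side',35),('wrist',70)]:
    im,d,c,R,t=cam(n); u,v=map(int,px(np.array(s['ee_pos'])-[0,0,.02],c,R,t)); v=min(v,420-h)
    out.append(cv2.resize(im[v-h:v+h,u-h:u+h],(400,400),interpolation=cv2.INTER_CUBIC))
    print(n,[(round(r['p'],2),np.round(r['centre'],4)) for l in ('timer','timer_mid','webcam_lens') for r in env.landmark_of(l,n)])
cv2.imwrite('pics/c5.png',np.hstack(out)[...,::-1])
E
```

```text
clock: 10.9
ee_pos: [0.4593, 0.0674, 0.2183]
orientation: [[-0.991, -0.13, 0.0], [-0.13, 0.991, 0.0], [-0.0, 0.0, -1.0]]
contact_force: [-0.4, -0.0, -3.3]
gripper_width: 0.273
grip_force: 56.0
clock: 11.9
ee_pos: [0.4593, 0.0673, 0.2183]
orientation: [[-0.992, -0.13, 0.0], [-0.13, 0.992, 0.0], [-0.0, -0.0, -1.0]]
contact_force: [0.0, 0.0, -2.1]
gripper_width: 0.271
grip_force: 56.0
side [(0.97, array([0.4562, 0.065 , 0.1636])), (0.61, array([0.3955, 0.1817, 0.0008])), (0.57, array([ 0.5888,  0.3949, -0.0034])), (0.95, array([0.5847, 0.3935, 0.0393])), (0.91, array([0.3896, 0.18  , 0.0213])), (0.82, array([0.4576, 0.0708, 0.1886])), (0.87, array([0.6074, 0.0715, 0.1979])), (0.19, array([ 0.4131, -0.0369, -0.0034]))]
wrist [(0.82, array([0.5869, 0.3896, 0.0017])), (0.6, array([0.4605, 0.0694, 0.1626])), (0.59, array([ 0.3867,  0.1839, -0.0023])), (0.94, array([0.583 , 0.3944, 0.0415])), (0.69, array([0.4559, 0.0672, 0.1913])), (0.65, array([0.389 , 0.1806, 0.0234]))]
```

View pics/c5.png

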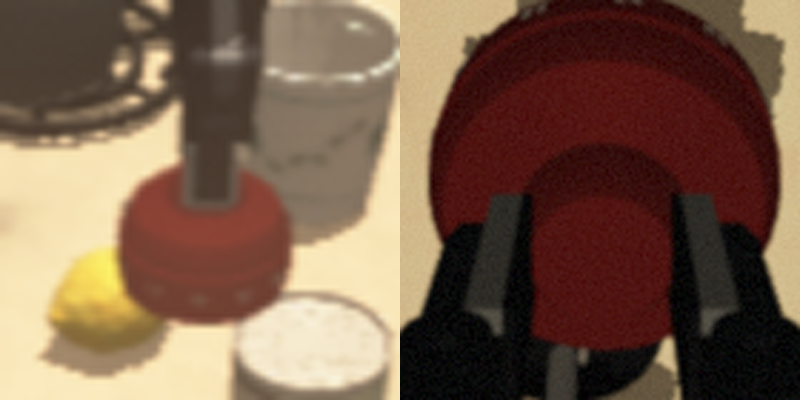

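```bash
python3 -c "from plant import env; print(env.close_job())"
```

```text
the job is handed in; nothing more can be done
None
```

The job is handed in, with no verdict returned: the 73 mm timer's dial was turned to its zero stop on the worktop, and it is held still and upright by the knob about 15 cm in front of the lens, pointer towards the lens to within a few degrees.

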